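# Post a sample tin through the return-box flap

## Task

Push the blue-lidded sample tin across the grey apron and in through the orange hanging flap of the sample return box, following it under the flap with the fingertips until it tips over the sill inside and slides down into the box, then draw the fingers back out so that the flap swings shut behind it. Slide the tin steadily over the apron, never lifting, tipping or flicking it there, and leave the white-lidded tin, the glass bowls beside the box and the blue cup where they are.

Things in the scene. Friction and masses are not known exactly. Their poses are not given: they have to be found in the camera images.
- chute: fixed sample return box with a raised grey apron. Origin: on the table under the middle of the doorway, in its plane. x points from the apron into the box (posting direction), y along the doorway, z up. The apron is a solid flat block, top 45 mm above the table, 260 mm wide (y -130 to 130), from x = -220 mm to its sill at x = +30 mm (30 mm inside the doorway)
- box_roof (a point): middle of the box's clear roof, 117 mm above the table. The box is 260 mm wide, x = 0 to 180 mm, with clear walls. Its white front face (5 mm thick, about x = 0) has a doorway 120 mm wide (y = -60 to +60), open from the apron up to the hinge bar. Inside, from the sill, a smooth 30 degree ramp runs 37 mm down to the floor; the tin slides down it by itself once its centre is past the sill
- hinge_bar (a point): middle of the flap's hinge bar across the doorway's top: 107 mm above the table, 62 mm above the apron, bar radius 3 mm. It stops fingers pointing straight down before they have pushed the tin's centre past the sill; fingers whose tips lean forward (into the box) by 30 to 45 degrees reach under it
- flap (a joint): angle (rad) of the orange flap: 0 hanging shut, growing as its lower edge swings into the box, up to 1.45; it cannot swing outward. A plate 3 mm thick, 114 mm wide, 60 g, that falls shut by its own weight (no spring); the tin and then the fingers push it open with well under 1 N
- flap_edge (a point): middle of the flap's lower edge, 58 mm from the hinge axis; 4 mm above the apron when shut
- tin_blue: the closed round aluminium sample tin with a blue lid, 64 mm in diameter, 28 mm high, about 120 g, smooth (friction about 0.25), standing loose on the apron, to the left or right of the doorway's middle. Origin: centre of its underside, z up
- tin_white: the same tin with a white lid, on the other side of the apron; to be left alone. Origin: centre of its underside
- bowl_a: empty glass bowl, 76 mm across, 50 mm high, on the table on the +y side of the box; to be left alone. Origin: centre of its underside
- bowl_b: the same kind of glass bowl on the -y side of the box; to be left alone
- cup: blue plastic cup, 72 mm across, 85 mm high, on the table to the robot's left; to be left alone. Origin: centre of its underside
Not all that is in view belongs to the job. What is shaped like the tin_blue but black or turquoise is not meant.

How it is judged:
By the outcome, as a careful person would: the job done as asked, in the order asked, and still so for the second after the job is handed in, with the robot touching nothing.
It also fails if it takes over 45 s, if anything falls off the work surface, if the arm or the gripper's body presses on something with over 40 N, if the wrist force passes 120 N, or if a joint passes its speed limit or range.

## Robot

A 6-joint arm with a two-finger parallel gripper is mounted at the origin on the work surface. World frame = base frame: x ahead of the robot, y to its left, z up, the work surface at z = 0. Lengths are in m, angles in degrees, forces in N, time in s.
With the tool pointing down it reaches from about 0.3 to 0.75 m from the base axis. Payload 8.5 kg.
Tool frame: the origin (TCP) lies at the very end of the fingers, on their centre line; the grasp point (between the pads) lies 19 mm behind it; z points along the fingers, y is the line along which they close (so a half turn about z gives the same grasp; the last joint's range is limited). The gripper opens to 85 mm and grips with 20 to 120 N. Pads are 22 mm wide; open, the fingers measure 114 mm over their backs; the gripper's body (76 mm by 85 mm) begins 54 mm behind the grasp point. The pads swing forward as they close: fully open they stand 13 mm farther back than shut.
Start: joints at [58.482, 21.807, 74.336, -0, 83.858, -12.336], TCP at [0.181, 0.519, 0.231] pointing down, gripper open.
Joint ranges: [-178.18, 178.18], [-50.72, 133.34], [12.68, 142.11], [-81.47, 261.47], [9.98, 163.14], [-165.26, 165.26]. Speed limits (degrees/s): [136.94, 136.94, 180, 180, 180, 180].

## Interface

Orientations are given as a 3x3 rotation matrix whose columns are the frame's x, y, z axes.
In Python, from rig import env, imaging gives the robot as it stands. The module is installed in compiled form; this text tells all that it offers.
- The arm moves only by the tool arm_command, never from a script. Its arguments are lists of equal length, an entry for each row: "turn": the turn, a rotation vector about the tool's x, y, z in units of 5 degrees (1.0 is 5 degrees), a list of three; "xyz": the shift along the tool's x, y, z in units of 50 mm (1.0 is 50 mm), a list of three; "claw": the finger opening in mm, from 0 to 85.4. A call has 1 to 12 rows; each row shifts and turns the commanded pose from where the row before left it, along the tool's axes as they then stand; what a row does not reach is not made up. A row lasts 1/10 s, in which the tool goes at most 50 mm and 8.59 degrees, less where a joint would pass 70% of its speed; a pose out of reach is approached as far as the arm can. A call is refused whole if a number of a shift passes 1 or a number of a turn 1, either way. A call with a gripper value outside its range is refused whole. The fingers move at their own pace and stop on an object; "squeeze" is the grip in N (left out, the last holds). Time passes only in rows, so rows that do not move let the fingers close. It gives the time, the measured TCP pose, the force, the opening and the grip force at its end, in the units of the state.
- env.observe(): the state, without advancing time (a new reading comes with each control period).
- imaging.get_image(name): name is "scene" or "top" or "wrist"; returns (picture, depth): 420x560x3 uint8, blue, green, red; 420x560 float32, m along the optical axis (not along the pixel's ray), 0 where there is no reading.
- imaging.camera_info(name): a dict with "camera_matrix" (3x3 intrinsics, pixels), "k1" (the pictures are not rectified: a ray, as slopes to the right and down, at radius r is drawn at 1 + k1 r^2 times it, then the intrinsics apply), "rvec" (rotation vector, rad) and "tvec" (3), from world to camera coordinates, as OpenCV has them. Camera axes: x right, y down, z forward; pixel columns grow to the right and rows downward; lengths in m; the calibration is good to about 2 mm. A picture is of the moment at which its call begins: read the wrist's pose just before it. camera_info takes no time and is no camera call; for the wrist camera it gives the pose at the moment of the call.
- env.close_job(): hands the job in; it is judged then, once.
The state is a dict: "time_s": time; "q": joint angles; "qvel": joint speeds; "joint_efforts": joint torques, N m; "position": TCP position; "tool_rot": TCP orientation; "ft_force": force on the tool from outside, world axes, zero at the start; "wrist_torque": the same for the moment, N m; "grip_width": finger opening in m; "gripper_force": force on a finger pad.
Only numpy, scipy, OpenCV 4.12 (cv2) and the standard library are available. Lean on these libraries where they do the work, as an engineer would, in place of code of your own. Each camera call takes 0.05 s, during which the arm holds its last target. There are 200 camera calls.

## Working session

There is one attempt and no reset: what is moved stays moved. The work goes in short steps, Python scripts to look and compute and a tool call to move; the robot and the scene stay as the last step left them, time stands still between calls to the robot, and variables do not carry over. Pictures are saved under pics/ and viewed, at most 10 in all, crops included, and the job is handed in when it is done.

Besides the shell and the picture viewer there is one more tool, called after ">>>" in YAML: its name, and indented under it one key for each argument. arm_command: Moves the arm, as the interface text tells. Its arguments: {"type":"object","properties":{"turn":{"type":"array"},"xyz":{"type":"array"},"claw":{"type":"array"},"squeeze":{"type":"number"}},"required":["turn","xyz","claw"]}

```bash
mkdir -p pics
cat > h.py <<'E'
import numpy as np, cv2
from rig import env, imaging
def grab(n,f=None):
    ci=imaging.camera_info(n); im,d=imaging.get_image(n)
    if f: cv2.imwrite('pics/'+f,im)
    np.savez('/tmp/'+n+'.npz',im=im,d=d,**{k:np.array(ci[k]) for k in('camera_matrix','k1','rvec','tvec')})
    return im,d
def load(n): return np.load('/tmp/'+n+'.npz')
def ray(z,u,v):
    K=z['camera_matrix']; k=float(z['k1'])
    p=cv2.undistortPoints(np.array([[[u,v]]],float),K,np.array([k,0,0,0,0.]))[0,0]
    R=cv2.Rodrigues(z['rvec'])[0]; c=-R.T@z['tvec'].ravel()
    return c,R.T@np.array([p[0],p[1],1.])
def atz(z,u,v,h):
    c,r=ray(z,u,v); return c+r*(h-c[2])/r[2]
def atd(z,u,v):
    c,r=ray(z,u,v); return c+r*z['d'][int(round(v)),int(round(u))]
E
python3 - <<'E'
from h import *
a,_=grab('scene','s0.png'); b,_=grab('top','t0.png')
s=env.observe();print(s['time_s'],s['position'],s['tool_rot'],s['grip_width'])
E
```

```text
0.1 [0.18058868 0.51922692 0.23076463] [[-9.44451879e-01  3.28648966e-01 -7.11103072e-04]
 [ 3.28649601e-01  9.44451239e-01 -1.13839648e-03]
 [ 2.97469353e-04 -1.30886443e-03 -9.99999099e-01]] 0.08574482505047692
```

View pics/s0.png

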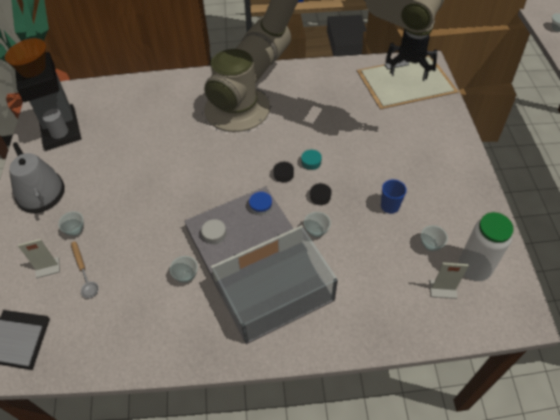

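View pics/t0.png

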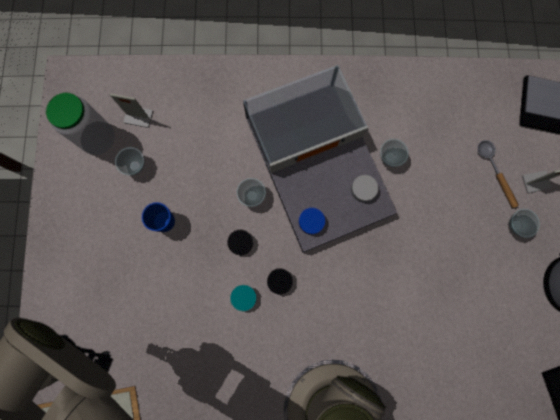

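Candidates in the top view are the blue-lidded tin on the apron (313,221), black tins (240,242) and (280,281), a turquoise tin (244,298), the blue cup (157,217) and the white tin (365,188). I choose (313,221), the blue lid on the grey apron, and will check it in a close crop.

Run:
```python
from h import *
z=load('top'); cv2.imwrite('pics/c0.png',cv2.resize(z['im'][60:260,230:430],(800,600) if 0 else (600,600),interpolation=cv2.INTER_CUBIC))
for n,u,v,h in [('blue',313,221,.073),('white',365,188,.073),('bowlA',252,194,.05),('bowlB',394,155,.05)]: print(n,atz(z,u,v,h).round(4),atd(z,u,v).round(4))
im=z['im'].astype(int); m=(im[...,0]>120)&(im[...,2]<80)&(im[...,1]<110); m[:, :280]=0; m[:,350:]=0
v,u=np.nonzero(m); print(len(u),u.mean(),v.mean(),atz(z,u.mean(),v.mean(),.073))
```

```text
blue [0.4586 0.0489 0.073 ] [0.4583 0.0491 0.0755]
white [ 0.5419 -0.0826  0.073 ] [ 0.542  -0.0827  0.0727]
bowlA [0.5309 0.2005 0.05  ] [0.5407 0.203  0.0028]
bowlB [ 0.635  -0.1666  0.05  ] [ 0.649  -0.1796  0.0034]
150 308.74666666666667 220.24 [0.46051782 0.059317   0.073     ]
```

View pics/c0.png

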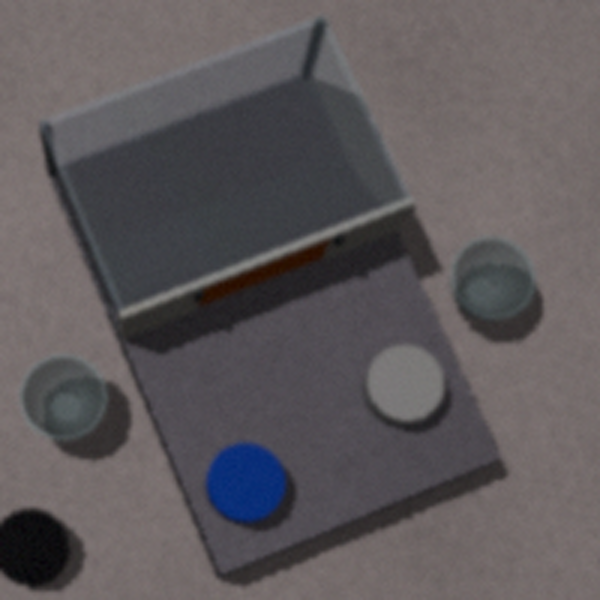

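The crop confirms a blue-lidded tin at crop (247,483), on the near +y side of the apron. The white tin is at (405,384). The apron's near corners are about (217,571) and (500,457), and the front face's top runs from (120,318) to (410,205).

Run:
```python
from h import *
z=load('top'); f=lambda u,v,h: atz(z,230+u/3,60+v/3,h)
L,R=f(217,571,.045),f(500,457,.045)
# front-face line, height .117; box back corners
A,B=f(121,316,.117),f(411,204,.117); C,D=f(45,125,.117),f(321,22,.117)
for n,p in zip('LRABCD',(L,R,A,B,C,D)): print(n,p.round(4))
P=np.array([L,R,A,B,C,D])[:,:2]; M=np.array([[-.22,.13],[-.22,-.13],[0,.13],[0,-.13],[.18,.13],[.18,-.13]])
mp,mm=P.mean(0),M.mean(0); H=(M-mm).T@(P-mp); U,S,V=np.linalg.svd(H); Rr=V.T@U.T; t=mp-Rr@mm
print('ang',np.degrees(np.arctan2(Rr[1,0],Rr[0,0])),'t',t); print(((Rr@M.T).T+t-P).round(4))
for n,p in [('blue',f(247,483,.073)),('white',f(405,384,.073)),('flapL',f(200,300,.05)),('flapR',f(325,255,.05))]: print(n,p.round(4),(Rr.T@(p[:2]-t)).round(4))
zs=load('scene'); p=atz(zs,261,202,.073); print('scene blue',p)
for n,u,v in [('blue',261,202),('white',213,231)]:
  p=atz(zs,u,v,.073); print(n,p.round(4),(Rr.T@(p[:2]-t)).round(4))
np.savez('/tmp/ch.npz',R=Rr,t=t)
```

```text
L [0.3889 0.0741 0.045 ]
R [ 0.485  -0.1673  0.045 ]
A [0.5877 0.1537 0.117 ]
B [ 0.6837 -0.0842  0.117 ]
C [0.7512 0.2172 0.117 ]
D [ 0.8457 -0.0145  0.117 ]
ang 22.13868073956493 t [0.63605294 0.03484429]
[[-0.0056 -0.0017]
 [-0.0037 -0.0012]
 [-0.0006  0.0016]
 [ 0.0013 -0.0013]
 [ 0.0025  0.0059]
 [ 0.0061 -0.0032]]
blue [0.4586 0.0505 0.073 ] [-0.1584  0.0814]
white [ 0.5419 -0.0826  0.073 ] [-0.1314 -0.0733]
flapL [0.6205 0.0866 0.05  ] [0.0051 0.0539]
flapR [ 0.6613 -0.022   0.05  ] [ 0.0019 -0.0622]
scene blue [0.47242301 0.05494777 0.073     ]
blue [0.4724 0.0549 0.073 ] [-0.144   0.0803]
white [ 0.5561 -0.0817  0.073 ] [-0.118  -0.0778]
```

```bash
cat >> h.py <<'E'
from scipy.spatial.transform import Rotation as Ro
def chute(): c=np.load('/tmp/ch.npz'); return c['R'],c['t']
def cur():
    s=env.observe(); R,t=chute(); p=s['position']; T=s['tool_rot']
    c=R.T@(p[:2]-t); print('t',s['time_s'],'chute xyz',c.round(4),p[2].round(4),'q',np.round(s['q'],1),'F',np.round(s['ft_force'],1),'w',s['grip_width'])
    return p,T
def goal(cx,cy,z,lean,do=True):
    """tool shift (units 50mm) and turn (units 5deg) from the current pose to chute (cx,cy), z, lean"""
    p,T=cur(); R,t=chute(); w=np.append(R@[cx,cy]+t,z)
    C=np.eye(3); C[:2,:2]=R; a=np.radians(lean)
    zz=np.array([np.sin(a),0,-np.cos(a)]); y=np.array([0,1.,0]); G=C@np.c_[np.cross(y,zz),y,zz]
    print('shift',(T.T@(w-p)/.05).round(2),'turn',(np.degrees(Ro.from_matrix(T.T@G).as_rotvec())/5).round(2))
    print('chute axes in tool units: x',(T.T@C[:,0]).round(3),'y',(T.T@C[:,1]).round(3),'z',(T.T@C[:,2]).round(3))
E
python3 - <<'E'
from h import *
goal(-.235,.085,.2,0)
E
```

```text
t 0.1 chute xyz [-0.2393  0.6203] 0.2308 q [ 58.5  21.8  74.4   0.   83.9 -12.3] F [ 0.1  0.  -0.5] w 0.08574482505047692
shift [-7.14 -7.98  0.62] turn [-0.01 -0.01 -8.27]
chute axes in tool units: x [-0.751  0.66  -0.001] y [ 0.66   0.751 -0.001] z [ 0.    -0.001 -1.   ]
```

>>> arm_command:
  turn:
    - [0,0,0]
    - [0,0,0]
    - [0,0,0]
    - [0,0,0]
    - [0,0,0]
    - [0,0,0]
    - [0,0,0]
    - [0,0,0]
    - [0,0,0]
    - [0,0,0]
    - [0,0,0]
    - [0,0,0]
  xyz:
    - [-0.3,-0.33,0]
    - [-0.6,-0.67,0]
    - [-0.65,-0.73,0]
    - [-0.65,-0.73,0]
    - [-0.65,-0.73,0]
    - [-0.65,-0.73,0]
    - [-0.65,-0.73,0]
    - [-0.65,-0.73,0]
    - [-0.65,-0.73,0]
    - [-0.65,-0.73,0]
    - [-0.6,-0.67,0]
    - [-0.4,-0.45,0]
  claw: [46,46,46,46,46,46,46,46,46,46,46,46]

```text
time_s: 1.3
position: [0.3858, 0.0243, 0.2312]
tool_rot: [[-0.944, 0.331, -0.0], [0.331, 0.944, -0.0], [0.0, -0.0, -1.0]]
ft_force: [0.9, 0.3, 0.7]
grip_width: 0.046
gripper_force: 0.0
```

>>> arm_command:
  turn:
    - [0,0,-0.7]
    - [0,0,-1]
    - [0,0,-1]
    - [0,0,-1]
    - [0,0,-1]
    - [0,0,-1]
    - [0,0,-1]
    - [0,0,-1]
    - [0,0,-0.57]
    - [0,0,0]
  xyz:
    - [0,0,0]
    - [0,0,0]
    - [0,0,0]
    - [0,0,0]
    - [0,0,0]
    - [0,0,0]
    - [0,0,0]
    - [0,0,0]
    - [0,0,0]
    - [0,0,0]
  claw: [46,46,46,46,46,46,46,46,46,46]

```text
time_s: 2.3
position: [0.3851, 0.027, 0.2311]
tool_rot: [[-0.926, -0.378, -0.0], [-0.378, 0.926, 0.0], [0.0, 0.0, -1.0]]
ft_force: [-0.5, 0.1, 0.5]
grip_width: 0.0459
gripper_force: 0.0
```

Run:
```python
from h import *
goal(-.235,.085,.12,20)
grab('wrist','w1.png')
grab('top')
```

```text
t 2.3 chute xyz [-0.2354  0.0873] 0.2311 q [ -13.7    5.1   97.4    0.    77.5 -125.9] F [-0.5  0.1  0.5] w 0.045931571402125095
shift [-0.01 -0.05  2.22] turn [ 0.01 -4.    0.01]
chute axes in tool units: x [-1.    -0.001 -0.   ] y [-0.001  1.     0.   ] z [ 0.  0. -1.]
```

View pics/w1.png

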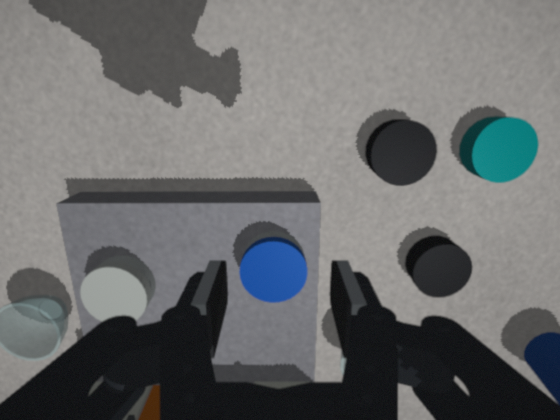

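The wrist view shows the blue lid at (273,270), the white lid at (113,292), and the near apron corners at (60,203) and (321,202). The view is square to the apron.

Run:
```python
from h import *
z=load('wrist'); R,t=chute()
for n,u,v,h in [('blue',273.5,269,.073),('white',113,292,.073),('Lc',321,202,.045),('Rc',60,203,.045)]:
  p=atz(z,u,v,h); q=atd(z,u,v); print(n,p.round(4),(R.T@(p[:2]-t)).round(4),'depth',q.round(4),(R.T@(q[:2]-t)).round(4))
```

```text
blue [0.4586 0.0525 0.073 ] [-0.1577  0.0832] depth [0.4596 0.0529 0.0711] [-0.1567  0.0832]
white [ 0.5404 -0.0822  0.073 ] [-0.1327 -0.0724] depth [ 0.5409 -0.0824  0.0724] [-0.1324 -0.0727]
Lc [0.3878 0.0733 0.045 ] [-0.2154  0.1292] depth [ 0.3984  0.0841 -0.0017] [-0.2016  0.1351]
Rc [ 0.4848 -0.162   0.045 ] [-0.2143 -0.1253] depth [ 0.4855 -0.1627  0.0437] [-0.2139 -0.1262]
```

>>> arm_command:
  turn:
    - [0,-1,0]
    - [0,-1,0]
    - [0,-1,0]
    - [0,-1,0]
    - [0,-1,0]
    - [0,-1,0]
    - [0,0,0]
  xyz:
    - [0,0,0.5]
    - [0,0,0.5]
    - [0,0,0.5]
    - [0,0,0.2]
    - [0,0,0.1]
    - [0,0,0]
    - [0,0,0]
  claw: [46,46,46,46,46,46,46]

```text
time_s: 3.1
position: [0.3971, 0.0358, 0.1475]
tool_rot: [[-0.81, -0.368, 0.457], [-0.32, 0.93, 0.183], [-0.492, 0.002, -0.871]]
ft_force: [0.6, -1.0, -0.4]
grip_width: 0.0458
gripper_force: 0.0
```

Run:
```python
from h import *
goal(-.23,.083,.058,30)
```

```text
t 3.1 chute xyz [-0.2209  0.0909] 0.1475 q [ -27.1    3.9  123.3   36.7   38.4 -165. ] F [ 0.6 -1.  -0.4] w 0.045821006170246044
shift [ 1.04 -0.16  1.47] turn [-0.03 -0.11 -0.11]
chute axes in tool units: x [-0.871  0.009  0.492] y [ 0.009  1.    -0.003] z [-0.492  0.002 -0.871]
```

>>> arm_command:
  turn:
    - [0,1,0]
    - [0,1,0]
    - [0,1,0]
    - [0,1,0]
    - [0,1,0]
    - [0,1,0]
    - [0,0,1]
    - [0,0,1]
    - [0,0,1]
    - [0,0,1]
    - [0,0,1]
    - [0,0,1]
  xyz:
    - [0,0,0]
    - [0,0,0]
    - [0,0,0]
    - [0,0,0]
    - [0,0,0]
    - [0,0,0]
    - [0,0,0]
    - [0,0,0]
    - [0,0,0]
    - [0,0,0]
    - [0,0,0]
    - [0,0,0]
  claw: [46,46,46,46,46,46,46,46,46,46,46,46]

```text
time_s: 4.3
position: [0.3986, 0.0351, 0.1482]
tool_rot: [[-0.99, 0.142, -0.008], [0.142, 0.99, -0.008], [0.007, -0.009, -1.0]]
ft_force: [-1.0, 0.6, 0.4]
grip_width: 0.0461
gripper_force: 0.0
```

>>> arm_command:
  turn:
    - [0,0,1]
    - [0,0,1]
    - [0,0,1]
    - [0,0,1]
    - [0,0,1]
    - [0,0,1]
    - [0,0,1]
    - [0,0,1]
    - [0,0,1]
    - [0,0,1]
    - [0,0,1]
    - [0,0,1]
  xyz:
    - [0,0,0]
    - [0,0,0]
    - [0,0,0]
    - [0,0,0]
    - [0,0,0]
    - [0,0,0]
    - [0,0,0]
    - [0,0,0]
    - [0,0,0]
    - [0,0,0]
    - [0,0,0]
    - [0,0,0]
  claw: [46,46,46,46,46,46,46,46,46,46,46,46]

```text
time_s: 5.5
position: [0.3986, 0.0351, 0.1483]
tool_rot: [[-0.372, 0.928, -0.008], [0.928, 0.372, -0.008], [-0.005, -0.011, -1.0]]
ft_force: [0.3, 0.7, -0.2]
grip_width: 0.0457
gripper_force: 0.0
```

>>> arm_command:
  turn:
    - [0,0,1]
    - [0,0,1]
    - [0,0,1]
    - [0,0,1]
    - [0,0,1]
    - [0,0,1]
    - [0,0,1]
    - [0,0,1]
    - [0,0,1]
    - [0,0,1]
    - [0,0,1]
    - [0,0,1]
  xyz:
    - [0,0,0]
    - [0,0,0]
    - [0,0,0]
    - [0,0,0]
    - [0,0,0]
    - [0,0,0]
    - [0,0,0]
    - [0,0,0]
    - [0,0,0]
    - [0,0,0]
    - [0,0,0]
    - [0,0,0]
  claw: [46,46,46,46,46,46,46,46,46,46,46,46]

```text
time_s: 6.7
position: [0.3986, 0.0351, 0.1483]
tool_rot: [[0.618, 0.786, -0.008], [0.786, -0.618, -0.008], [-0.012, -0.001, -1.0]]
ft_force: [0.5, 0.8, -0.5]
grip_width: 0.0459
gripper_force: 0.0
```

```bash
sed -i 's/y=np.array(\[0,1.,0\])/y=np.array([0,-1.,0])/' h.py
python3 - <<'E'
from h import *
goal(-.23,.083,.12,25)
E
```

```text
t 6.7 chute xyz [-0.2198  0.0898] 0.1483 q [-11.7  12.6 103.9  -0.6  63.9  26.8] F [ 0.5  0.8 -0.5] w 0.04590437931072501
shift [-0.24  0.02  0.57] turn [-1.28  5.02  5.85]
chute axes in tool units: x [ 0.869  0.496 -0.011] y [ 0.496 -0.869 -0.005] z [-0.012 -0.001 -1.   ]
```

>>> arm_command:
  turn:
    - [0,0,1]
    - [0,0,1]
    - [0,0,1]
    - [0,0,1]
    - [0,0,1]
    - [0,0,0.93]
    - [0,1,0]
    - [0,1,0]
    - [0,1,0]
    - [0,1,0]
    - [0,1,0]
    - [0,0,0]
  xyz:
    - [0,0,0]
    - [0,0,0]
    - [0,0,0]
    - [0,0,0]
    - [0,0,0]
    - [0,0,0]
    - [0,0,0]
    - [0,0,0]
    - [0,0,0]
    - [0,0,0]
    - [0,0,0]
    - [0,0,0]
  claw: [46,46,46,46,46,46,46,46,46,46,46,46]

```text
time_s: 7.9
position: [0.3971, 0.0354, 0.1476]
tool_rot: [[0.842, 0.38, 0.383], [0.347, -0.925, 0.155], [0.413, 0.002, -0.911]]
ft_force: [-0.8, -0.0, -0.6]
grip_width: 0.0457
gripper_force: 0.0
```

Run:
```python
from h import *
goal(-.228,.083,.058,25)
```

```text
t 7.9 chute xyz [-0.2211  0.0906] 0.1476 q [-24.    4.6 119.8  26.8  41.3  25.6] F [-0.8 -0.  -0.6] w 0.045740438544201914
shift [-0.86  0.15  1.57] turn [0.01 0.12 0.04]
chute axes in tool units: x [0.911 0.003 0.413] y [ 0.004 -1.    -0.001] z [ 0.413  0.002 -0.911]
```

>>> arm_command:
  turn:
    - [0,0,0]
    - [0,0,0]
    - [0,0,0]
    - [0,0,0]
    - [0,0,0]
    - [0,0,0]
    - [0,0,0]
  xyz:
    - [-0.36,0.15,0.17]
    - [-0.1,0,0.28]
    - [-0.1,0,0.28]
    - [-0.1,0,0.28]
    - [-0.1,0,0.28]
    - [-0.1,0,0.28]
    - [0,0,0]
  claw: [46,46,46,46,46,46,46]

```text
time_s: 8.6
position: [0.3954, 0.0267, 0.0575]
tool_rot: [[0.842, 0.382, 0.38], [0.347, -0.924, 0.158], [0.412, -0.001, -0.911]]
ft_force: [-0.4, 1.1, 0.4]
grip_width: 0.0458
gripper_force: 0.0
```

Run:
```python
from h import *
goal(-.19,.083,.058,25)
grab('wrist','w2.png')
```

```text
t 8.6 chute xyz [-0.226   0.0832] 0.0575 q [-25.9  17.9 128.5  48.   24.5  -1. ] F [-0.4  1.1  0.4] w 0.04579868752071163
shift [0.66 0.01 0.29] turn [-0.03  0.13  0.05]
chute axes in tool units: x [0.911 0.005 0.412] y [ 0.004 -1.     0.003] z [ 0.412 -0.001 -0.911]
```

View pics/w2.png

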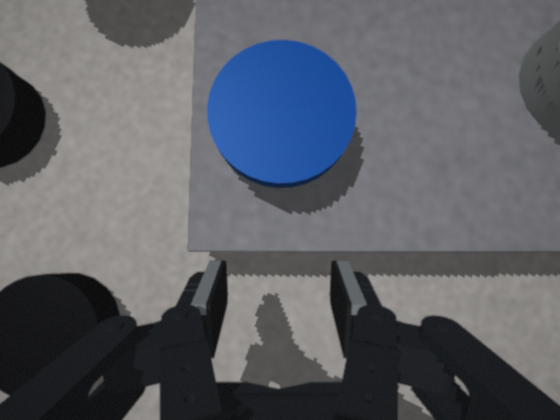

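>>> arm_command:
  turn:
    - [0,0,0]
    - [0,0,0]
    - [0,0,0]
    - [0,0,0]
    - [0,0,0]
    - [0,0,0]
    - [0,0,0]
    - [0,0,0]
    - [0,0,0]
    - [0,0,0]
  xyz:
    - [0.109,0,0.049]
    - [0.109,0,0.049]
    - [0.109,0,0.049]
    - [0.109,0,0.049]
    - [0.055,0,0.025]
    - [0.055,0,0.025]
    - [0.055,0,0.025]
    - [0.055,0,0.025]
    - [0.055,0,0.025]
    - [0,0,0]
  claw: [46,46,46,46,46,46,46,46,46,46]

```text
time_s: 9.65
position: [0.4312, 0.041, 0.0587]
tool_rot: [[0.842, 0.378, 0.384], [0.345, -0.926, 0.156], [0.415, 0.001, -0.91]]
ft_force: [0.3, 0.3, -0.2]
grip_width: 0.046
gripper_force: 0.0
```

```bash
cat >> h.py <<'E'
def blue(n):
    z=load(n); hsv=cv2.cvtColor(z['im'],cv2.COLOR_BGR2HSV); m=cv2.inRange(hsv,(105,120,60),(130,255,255))
    k,l,st,ce=cv2.connectedComponentsWithStats(m); R,t=chute()
    for i in np.argsort(-st[1:,4])[:2]+1:
        p=atz(z,*ce[i],.073); print(n,'blue',st[i,4],ce[i].round(1),'chute',(R.T@(p[:2]-t)).round(4))
E
python3 - <<'E'
from h import *
goal(-.19,.083,.058,28)
grab('wrist'); grab('top'); blue('wrist'); blue('top')
E
```

```text
t 9.65 chute xyz [-0.1874  0.0829] 0.0587 q [-20.6  19.8 123.2  42.8  24.4   9.8] F [ 0.3  0.3 -0.2] w 0.04600587202547045
shift [-0.05 -0.   -0.01] turn [0.   0.7  0.02]
chute axes in tool units: x [0.91  0.002 0.415] y [ 0.002 -1.    -0.   ] z [ 0.415  0.001 -0.91 ]
wrist blue 18111 [280.2 200.1] chute [-0.1547  0.0827]
top blue 565 [311.7 220.6] chute [-0.1568  0.0824]
top blue 210 [158.3 217.6] chute [-0.0085  0.4291]
```

>>> arm_command:
  turn:
    - [0,0.08,0]
    - [0,0.08,0]
    - [0,0.08,0]
    - [0,0.08,0]
    - [0,0.08,0]
    - [0,0.08,0]
    - [0,0.08,0]
    - [0,0.08,0]
    - [0,0.08,0]
    - [0,0.08,0]
  xyz:
    - [0.04,0.02,0.018]
    - [0.07,0.045,0.033]
    - [0.073,0.05,0.033]
    - [0.073,0.05,0.034]
    - [0.073,0.05,0.035]
    - [0.072,0.05,0.036]
    - [0.072,0.05,0.036]
    - [0.072,0.05,0.037]
    - [0.072,0.05,0.037]
    - [0.072,0.05,0.037]
  claw: [46,46,46,46,46,46,46,46,46,46]

```text
time_s: 10.75
position: [0.4756, 0.0339, 0.059]
tool_rot: [[0.813, 0.378, 0.442], [0.333, -0.926, 0.18], [0.477, 0.001, -0.879]]
ft_force: [0.3, 0.7, 0.0]
grip_width: 0.0456
gripper_force: 0.1
```

Run:
```python
from h import *
goal(-.06,.003,.058,38)
grab('wrist'); grab('top'); blue('wrist'); blue('top')
```

```text
t 10.75 chute xyz [-0.149   0.0596] 0.059 q [-20.9  22.8 119.3  50.9  24.8   2.4] F [0.3 0.7 0. ] w 0.04560511375057622
shift [1.55 1.13 0.87] turn [0.   1.9  0.02]
chute axes in tool units: x [0.879 0.002 0.477] y [ 0.002 -1.    -0.   ] z [ 0.477  0.001 -0.879]
wrist blue 17578 [278.2 210.5] chute [-0.1214  0.0601]
top blue 556 [314.8 204.3] chute [-0.1222  0.0595]
top blue 208 [158.3 217.7] chute [-0.0085  0.4293]
```

>>> arm_command:
  turn:
    - [0,0.08,0]
    - [0,0.08,0]
    - [0,0.08,0]
    - [0,0.08,0]
    - [0,0.08,0]
    - [0,0.08,0]
    - [0,0.08,0]
    - [0,0.08,0]
    - [0,0.08,0]
    - [0,0.08,0]
    - [0,0.08,0]
    - [0,0.08,0]
  xyz:
    - [0.05,0.035,0.027]
    - [0.07,0.05,0.039]
    - [0.07,0.05,0.039]
    - [0.07,0.05,0.039]
    - [0.069,0.05,0.04]
    - [0.069,0.05,0.041]
    - [0.069,0.05,0.041]
    - [0.068,0.05,0.042]
    - [0.068,0.05,0.042]
    - [0.068,0.05,0.043]
    - [0.068,0.05,0.043]
    - [0.067,0.05,0.044]
  claw: [46,46,46,46,46,46,46,46,46,46,46,46]

```text
time_s: 12.05
position: [0.5301, 0.0246, 0.059]
tool_rot: [[0.773, 0.378, 0.509], [0.317, -0.926, 0.207], [0.549, 0.001, -0.836]]
ft_force: [-0.1, 0.3, 0.4]
grip_width: 0.0456
gripper_force: 0.1
```

Run:
```python
from h import *
goal(-.06,.003,.058,38)
grab('wrist','w3.png'); grab('top'); blue('wrist'); blue('top')
z=load('top'); R,t=chute()
im=z['im'].astype(int); m=(im[...,2]>im[...,0]+50)&(im[...,2]>80); m[:,:280]=0;m[:,370:]=0;m[190:]=0;m[:100]=0
v,u=np.nonzero(m)
for f in (np.argmin,np.argmax):
  i=f(u); p=atz(z,u[i],v[i],.05); print('flap px',u[i],v[i],(R.T@(p[:2]-t)).round(4))
```

```text
t 12.05 chute xyz [-0.102   0.0304] 0.059 q [-21.2  26.5 114.1  59.6  25.9  -5.3] F [-0.1  0.3  0.4] w 0.045565929945113985
shift [0.69 0.55 0.48] turn [-0.    0.94  0.02]
chute axes in tool units: x [0.836 0.002 0.549] y [ 0.002 -1.    -0.   ] z [ 0.549  0.001 -0.836]
wrist blue 16796 [278.3 212.3] chute [-0.076   0.0309]
top blue 547 [318.4 183.3] chute [-0.0766  0.0304]
top blue 220 [158.7 217.7] chute [-0.009   0.4284]Traceback (most recent call last):
  File "<stdin>", line 8, in <module>
    return _wrapfunc(a, 'argmin', axis=axis, out=out, **kwds)
    return bound(*args, **kwds)
ValueError: attempt to get argmin of an empty sequence
```

View pics/w3.png

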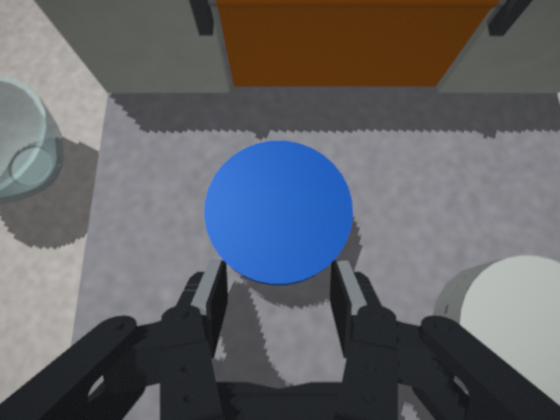

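The tin sits in the finger cradle at (278,212). The orange flap's lower corners are at (233,87) and (436,87), and the face's base line is at row ~94.

Run:
```python
from h import *
z=load('wrist'); R,t=chute()
for n,u,v,h in [('fl',233,87,.049),('fr',437,87,.049),('baseL',106,94,.045),('baseR',445,94,.045),('base',225,94,.045)]:
  p=atz(z,u,v,h); print(n,(R.T@(p[:2]-t)).round(4))
```

```text
fl [0.0028 0.0563]
fr [ 0.0032 -0.0579]
baseL [0.0011 0.1291]
baseR [ 0.0014 -0.0639]
base [0.001  0.0613]
```

>>> arm_command:
  turn:
    - [0,0.09,0]
    - [0,0.09,0]
    - [0,0.09,0]
    - [0,0.09,0]
    - [0,0.09,0]
    - [0,0.09,0]
    - [0,0.09,0]
    - [0,0.09,0]
    - [0,0.09,0]
    - [0,0.09,0]
    - [0,0.09,0]
  xyz:
    - [0.05,0.035,0.032]
    - [0.067,0.048,0.044]
    - [0.066,0.048,0.045]
    - [0.066,0.048,0.045]
    - [0.066,0.048,0.046]
    - [0.065,0.048,0.046]
    - [0.065,0.048,0.047]
    - [0.065,0.048,0.048]
    - [0.064,0.048,0.048]
    - [0.064,0.048,0.048]
    - [0.064,0.048,0.049]
  claw: [46,46,46,46,46,46,46,46,46,46,46]

```text
time_s: 13.25
position: [0.5797, 0.017, 0.0592]
tool_rot: [[0.726, 0.378, 0.574], [0.298, -0.926, 0.234], [0.619, 0.001, -0.785]]
ft_force: [0.2, 0.6, 0.3]
grip_width: 0.0457
gripper_force: 0.1
```

Run:
```python
from h import *
goal(.02,.002,.059,38)
grab('wrist','w4.png'); grab('top'); blue('wrist'); blue('top')
```

```text
t 13.25 chute xyz [-0.0589  0.0048] 0.0592 q [-21.4  30.  109.5  68.5  27.3 -13. ] F [0.2 0.6 0.3] w 0.045685169260164527
shift [1.24 0.06 0.98] turn [-0.   -0.05  0.02]
chute axes in tool units: x [0.785 0.002 0.619] y [ 0.002 -1.     0.   ] z [ 0.619  0.001 -0.785]
wrist blue 16080 [278.3 215.1] chute [-0.0349  0.0052]
top blue 494 [321.4 165.1] chute [-0.0364  0.0047]
top blue 220 [158.6 217.7] chute [-0.0089  0.4286]
```

View pics/w4.png

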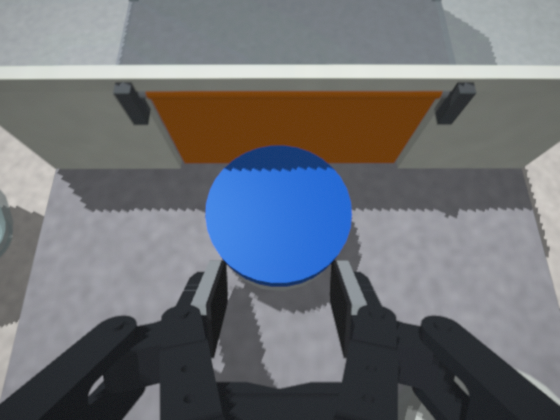

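The tin (278,215) is centred before the flap. The hinge brackets stick out at (133,103) and (455,103), so I check them against the finger linkage using depth.

Run:
```python
from h import *
z=load('wrist'); R,t=chute(); s=env.observe(); p0=s['position'];T=s['tool_rot']
for n,u,v in [('brL top',122,88),('brL',128,100),('brL bot',138,120),('brR',455,103),('faceTop',250,73),('roof',280,30)]:
  q=atd(z,u,v); print(n,(R.T@(q[:2]-t)).round(4),q[2].round(4))
for n,u,v in [('tipL',218,275),('knL',120,325),('knL2',70,365),('L',175,330),('L3',30,400),('mid',280,400),('knR',440,330),('R3',500,375),('w',190,300)]:
  q=atd(z,u,v); print(n,'tool',(T.T@(q-p0)).round(4),'chute',(R.T@(q[:2]-t)).round(3),q[2].round(3))
```

```text
brL top [-0.0003  0.0622] 0.1138
brL [-0.0024  0.0613] 0.1096
brL bot [-0.0864  0.0052] 0.2176
brR [-0.0024 -0.0614] 0.1082
faceTop [0.004  0.0155] 0.1165
roof [0.026  0.0047] 0.1153
tipL tool [ 0.0105 -0.0241 -0.0187] chute [-0.062  0.029] 0.08
knL tool [ 0.0129 -0.0471 -0.0537] chute [-0.082  0.052] 0.109
knL2 tool [ 0.0106 -0.0546 -0.0674] chute [-0.092  0.059] 0.119
L tool [ 0.0112 -0.031  -0.0537] chute [-0.083  0.036] 0.108
L3 tool [ 0.011  -0.0572 -0.079 ] chute [-0.099  0.062] 0.128
mid tool [ 0.0113 -0.0002 -0.0789] chute [-0.099  0.005] 0.128
knR tool [ 0.0118  0.0466 -0.0546] chute [-0.083 -0.042] 0.109
R3 tool [ 0.0111  0.0543 -0.0714] chute [-0.094 -0.05 ] 0.122
w tool [ 0.006  -0.0329 -0.0293] chute [-0.072  0.037] 0.086
```

>>> arm_command:
  turn:
    - [0,0.09,0]
    - [0,0.09,0]
    - [0,0.09,0]
    - [0,0.09,0]
    - [0,0.09,0]
    - [0,0.09,0]
    - [0,0.09,0]
    - [0,0.09,0]
    - [0,0.09,0]
    - [0,0.09,0]
    - [0,0.09,0]
    - [0,0.09,0]
  xyz:
    - [0.045,0.005,0.038]
    - [0.06,0.006,0.052]
    - [0.06,0.006,0.053]
    - [0.059,0.006,0.054]
    - [0.059,0.006,0.054]
    - [0.058,0.006,0.055]
    - [0.058,0.006,0.055]
    - [0.057,0.006,0.056]
    - [0.057,0.006,0.056]
    - [0.057,0.006,0.057]
    - [0.056,0.006,0.057]
    - [0.056,0.006,0.057]
  claw: [46,46,46,46,46,46,46,46,46,46,46,46]

```text
time_s: 14.55
position: [0.6244, 0.0316, 0.0571]
tool_rot: [[0.669, 0.378, 0.639], [0.274, -0.926, 0.26], [0.69, 0.001, -0.723]]
ft_force: [-1.0, -0.6, 0.9]
grip_width: 0.0459
gripper_force: 0.4
```

Run:
```python
from h import *
goal(.02,.002,.058,43)
grab('wrist','w5.png'); grab('top'); blue('wrist'); blue('top')
```

```text
t 14.55 chute xyz [-0.0121  0.0014] 0.0571 q [-19.2  33.6 106.1  80.9  27.5 -22.3] F [-1.  -0.6  0.9] w 0.04591601136272016
shift [ 0.48 -0.01  0.43] turn [-0.   -0.13  0.02]
chute axes in tool units: x [0.723 0.002 0.69 ] y [ 0.002 -1.     0.   ] z [ 0.69   0.001 -0.723]
wrist blue 10495 [278.4 236.6] chute [0.0004 0.0019]
top blue 241 [158.6 217.6] chute [-0.0086  0.4284]
top blue 58 [319.5 156.8] chute [-0.0145  0.0007]
```

View pics/w5.png

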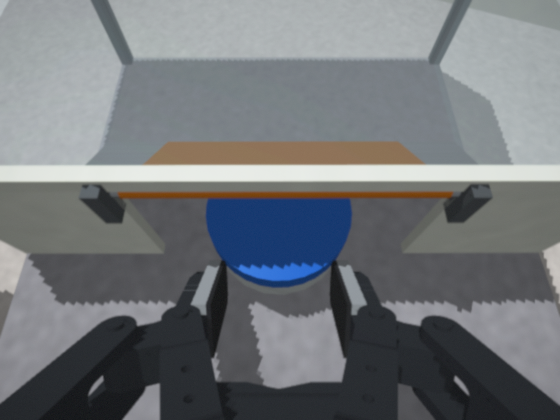

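>>> arm_command:
  turn:
    - [0,0,0]
    - [0,0,0]
    - [0,0,0]
    - [0,0,0]
    - [0,0,0]
    - [0,0,0]
    - [0,0,0]
    - [0,0,0]
    - [0,0,0]
    - [0,0,0]
    - [0,0,0]
  xyz:
    - [0.045,0,0.041]
    - [0.045,0,0.041]
    - [0.045,0,0.041]
    - [0.045,0,0.041]
    - [0.045,0,0.041]
    - [0.045,0,0.041]
    - [0.045,0,0.041]
    - [0.045,0,0.041]
    - [0.045,0,0.041]
    - [0.045,0,0.041]
    - [0,0,0]
  claw: [46,46,46,46,46,46,46,46,46,46,46]

```text
time_s: 15.75
position: [0.6525, 0.0432, 0.0578]
tool_rot: [[0.669, 0.379, 0.639], [0.275, -0.926, 0.26], [0.69, 0.001, -0.724]]
ft_force: [-0.3, -0.2, 0.3]
grip_width: 0.0458
gripper_force: 0.1
```

Run:
```python
from h import *
goal(-.1,.002,.058,43)
w,_=grab('wrist'); T,_=grab('top'); blue('wrist'); blue('top')
c=cv2.resize(T[80:210,260:390],(400,400)); cv2.imwrite('pics/m6.png',np.hstack([cv2.resize(w,(400,300)),c[:300]]))
```

```text
t 15.75 chute xyz [0.0184 0.0015] 0.0578 q [-16.7  35.  101.6  76.2  26.5 -15.1] F [-0.3 -0.2  0.3] w 0.045756865346310245
shift [-1.71 -0.01 -1.64] turn [-0.   -0.13  0.03]
chute axes in tool units: x [0.724 0.002 0.69 ] y [ 0.002 -1.     0.   ] z [ 0.69   0.001 -0.724]
wrist blue 3444 [280.5 115.1] chute [0.0975 0.001 ]
wrist blue 14 [249.3 122.6] chute [0.0927 0.0167]
top blue 412 [294.1 108.3] chute [0.1299 0.0102]
top blue 231 [158.9 217.7] chute [-0.0091  0.428 ]
```

View pics/m6.png

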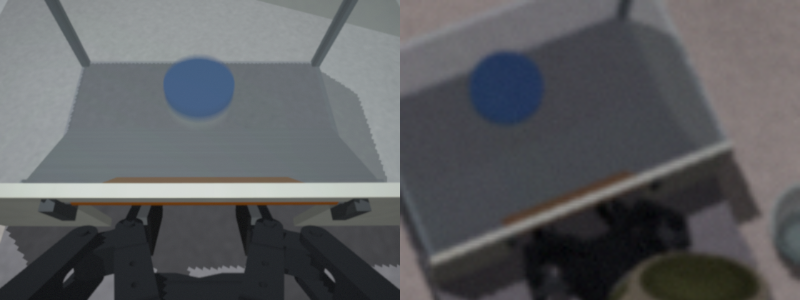

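The tin is down in the box (blue disc seen through the roof), and only the fingers hold the flap. Now I draw them back.

>>> arm_command:
  turn:
    - [0,0,0]
    - [0,0,0]
    - [0,0,0]
    - [0,0,0]
    - [0,0,0]
    - [0,0,0]
    - [0,0,0]
    - [0,0,0]
    - [0,0,0]
    - [0,0,0]
    - [0,0,0]
    - [0,0,0]
  xyz:
    - [-0.07,0,-0.07]
    - [-0.145,0,-0.138]
    - [-0.145,0,-0.138]
    - [-0.145,0,-0.138]
    - [-0.145,0,-0.138]
    - [-0.145,0,-0.138]
    - [-0.145,0,-0.138]
    - [-0.145,0,-0.138]
    - [-0.007,0,-0.28]
    - [-0.007,0,-0.28]
    - [-0.007,0,-0.28]
    - [-0.007,0,-0.28]
  claw: [46,46,46,46,46,46,46,46,46,46,46,46]

```text
time_s: 17.05
position: [0.5453, -0.0005, 0.0978]
tool_rot: [[0.67, 0.378, 0.639], [0.274, -0.926, 0.26], [0.69, 0.001, -0.724]]
ft_force: [0.1, -0.6, 0.1]
grip_width: 0.0461
gripper_force: 0.0
```

>>> arm_command:
  turn:
    - [0,0,0]
    - [0,0,0]
    - [0,0,0]
    - [0,0,0]
    - [0,0,0]
    - [0,0,0]
    - [0,0,0]
  xyz:
    - [-0.007,0,-0.28]
    - [-0.007,0,-0.28]
    - [0,0,-0.28]
    - [0,0,0]
    - [0,0,0]
    - [0,0,0]
    - [0,0,0]
  claw: [46,46,46,46,46,46,46]

```text
time_s: 17.75
position: [0.5188, -0.0112, 0.1268]
tool_rot: [[0.67, 0.379, 0.638], [0.274, -0.926, 0.261], [0.69, 0.0, -0.724]]
ft_force: [-1.0, 0.3, -0.6]
grip_width: 0.046
gripper_force: 0.0
```

Run:
```python
from h import *
cur()
w,_=grab('wrist'); T,_=grab('top'); blue('top')
cv2.imwrite('pics/m7.png',np.hstack([cv2.resize(w,(400,300)),cv2.resize(T[60:240,190:430],(400,300))]))
```

```text
t 17.75 chute xyz [-0.1259  0.0015] 0.1268 q [-31.4  19.  117.2  69.7  36.3 -19.9] F [-1.   0.3 -0.6] w 0.04598533521107628
top blue 411 [294.  108.1] chute [0.1304 0.0103]
top blue 222 [158.6 217.8] chute [-0.009   0.4286]
```

View pics/m7.png

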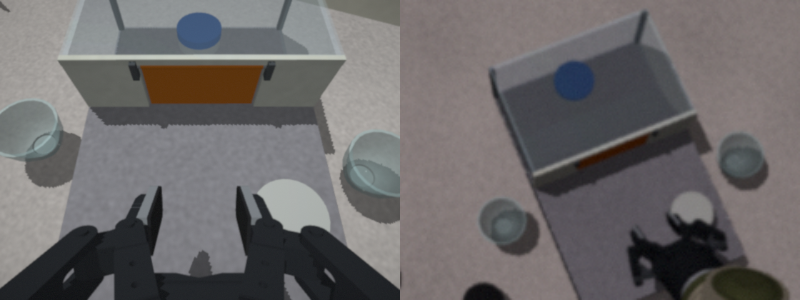

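The blue tin lies in the box, the flap hangs shut, and the white tin and bowls are where they were. The robot touches nothing.

```bash
python3 -c "
from rig import env
print(env.close_job())"
```

```text
the job is handed in; nothing more can be done
None
```

The blue-lidded tin is in the sample return box, the flap has swung shut behind it, the white tin, bowls and cup were left alone, and the job was handed in at about 18 s.

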